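# Butt two round bars up against the stop in a V-groove welding jig

## Task

Two aluminium round bars lie loose in the V-groove of the welding jig. Push them along the groove, without lifting them out, until they butt end to end and the front one sits hard up against the stud of the end stop, whichever end of the jig the stop is fitted at. Push gently: the stop is held only by friction, so press until you feel it but do not shift it, and leave the magnet, brush and wrench beside the jig where they lie.

Things in the scene. Friction and masses are not known exactly. Their poses are not given: they have to be found in the camera images.
- jig: The V-groove jig, bolted to the table: a grey angle-iron trough 420 mm long on a dark base plate 75 mm wide. Origin: middle of its underside, on the table. The groove runs along its y axis; its two faces slope 45 degrees; the bottom of the V is 20 mm above the table and the rims are 45 mm above the table, 25 mm either side of the groove's centre line (35 mm to the outside). It does not move.
- long_bar_mid (a point): Centre of the long aluminium round bar, 40 mm diameter, 110 mm long, about 0.36 kg, lying loose in the groove: its axis (its y axis, parallel to the groove) is 48 mm and its top 68 mm above the table. It slides along the groove with friction of some 2 to 5 N. Its end faces are 55 mm from this point along y.
- short_bar_mid (a point): Centre of the short aluminium round bar, 40 mm diameter, 80 mm long, about 0.26 kg, lying in the same groove at the same height, with its axis (y) along the groove; friction some 1.5 to 4 N. Its end faces are 40 mm from this point along y.
- stop: Steel stop plate across the groove at either end (+y or -y) of the jig. Origin: its centre, 48 mm above the table like the bars' axes; 14 mm thick along y (the groove), 44 mm wide, top 80 mm above the table. A fixed 18 mm stud through its centre is what the bars stop on: it stands 4 to 32 mm out of the face, how far is not given. Friction holds the plate: it slips at about 12 N and stays there.
- bare_saddle: Dark steel saddle at the jig's other end, with no plate: the groove is open there. Origin: underside centre, on the groove's line. Two blocks either side of the trough, 110 mm wide over both, 46 mm long, 38 mm high. An identical saddle carries the stop plate. Fixed.
- magnet: Bystander: red L-shaped welding magnet, legs 90 and 105 mm, 16 mm high, lying flat on the table on the robot's side of the jig. Origin: underside, middle of the 90 mm leg.
- brush: Bystander: hand brush about 190 mm long lying on the table beyond the jig. Origin: underside.
- wrench: Bystander: wrench 170 mm long lying on the table beyond the jig. Origin: underside.

How it is judged:
On the way:
1. the bar next to the stop is pressed against the stop with at least 2 N, with both bars butted together (centres within 96.5 mm) (contact force between any of long_bar, short_bar and stop above 2 N and distance between long_bar_mid and short_bar_mid below 0.0965 m), for 0.05 s.
At the end, for the whole second after the job is handed in: Both bars are left lying in the groove (axes along it within 0.05 rad, 44 to 52 mm above the table), under 1.5 mm apart (centres within 96.5 mm), the front one at the stud (its centre to the plate's within 95.5 mm if the long bar, 80.5 mm if the short); the plate within 2 mm of its start ((distance between long_bar_mid and stop below 0.0955 m or distance between short_bar_mid and stop below 0.0805 m) and distance between long_bar_mid and short_bar_mid below 0.0965 m and distance of stop from where it was at the start of the episode below 0.002 m and linear speed of each of long_bar, short_bar below 0.01 m/s and height (world z) of long_bar_mid between 0.044 and 0.052 m and height (world z) of short_bar_mid between 0.044 and 0.052 m and angle between the y axis of each of long_bar_mid, short_bar_mid and the y axis of jig, either way round below 0.05 rad); the robot touches nothing.
It fails at once if the stop plate is shifted by more than 2 mm (distance of stop from where it was at the start of the episode above 0.002 m).
It fails at once if a bar is lifted in the groove by more than 10 mm (height (world z) of any of long_bar_mid, short_bar_mid above 0.058 m).
It fails at once if the magnet, brush or wrench is moved by more than 15 mm (distance of any of magnet, brush, wrench from where it was at the start of the episode above 0.015 m).
It also fails if it takes over 35 s, if anything falls off the work surface, if the arm or the gripper's body presses on something with over 40 N, if the wrist force passes 120 N, or if a joint passes its speed limit or range.

## Robot

A 6-joint arm with a two-finger parallel gripper is mounted at the origin on the work surface. World frame = base frame: x ahead of the robot, y to its left, z up, the work surface at z = 0. Lengths are in m, angles in rad, forces in N, time in s.
With the tool pointing down it reaches from about 0.25 to 0.8 m from the base axis. Payload 8.5 kg.
Tool frame: the origin (TCP) lies on the centre line of the jaws, within the pads' length; the fingertips stand 19 mm ahead of it and the grasp point (between the pads) is the TCP; z points along the fingers, y is the direction in which the jaws open and shut (so a half turn about z gives the same grasp; the last joint's range is limited). The gripper opens to 85 mm and grips with 20 to 120 N. Pads are 22 mm wide; open, the fingers measure 114 mm over their backs; the gripper's body (76 mm by 85 mm) begins 54 mm behind the grasp point. The pads swing forward as they close: fully open they stand 13 mm farther back than shut.
Start: joints at [-1.296, 0.238, -0.013, 1.319, 0, 1.571], TCP at [0.142, -0.505, 0.25] pointing down, gripper open.
Joint ranges: [-2.66, 2.66], [-1.03, 1.9], [-1.14, 1.46], [-1.82, 2.27], [-1.45, 1.34], [-3.14, 3.14]. Speed limits (rad/s): [2.22, 2.22, 2.79, 3.14, 3.14, 3.14].

## Interface

Orientations are given as a unit quaternion [w, x, y, z].
In Python, from rig import manip gives the robot as it stands. Calls block until the motion is done:
- manip.goto(position, orientation): joint-space move of the TCP to a pose.
- manip.servo_line(position, ori=None, feed=0.15, f_stop=None): straight line of the TCP; ori=None keeps the orientation; feed is the mean speed in m/s. With f_stop (N) it stops when the force on the tool has changed by that much, and returns True; else False.
- manip.move_j(angles): joint-space move.
- manip.grip(opening, strength=None): finger opening in m; strength is the grip in N (None keeps the last); returns when the fingers have stopped.
- manip.sleep(seconds).
- manip.inverse_kinematics(position, orientation): joint angles nearest the present ones, or None.
- manip.sense(): the state.
- manip.get_image(name): name is "scene" or "top" or "wrist"; returns the picture (420x560x3 uint8, red, green, blue); there is no depth.
- manip.camera_info(name): a dict with "mtx" (3x3 intrinsics, pixels), "R" (3x3) and "t" (3): a world point X has camera coordinates R X + t. Camera axes: x right, y down, z forward; pixel columns grow to the right and rows downward; lengths in m; the calibration is good to about 2 mm. A picture is of the moment at which its call begins: read the wrist's pose just before it. camera_info takes no time and is no camera call; for the wrist camera it gives the pose at the moment of the call.
A pose or a line that the arm cannot do raises manip.MotionError and nothing moves.
- manip.close_job(): hands the job in, once; it reports no verdict.
The state is a dict: "t": time; "qpos": joint angles; "qvel": joint speeds; "tau": joint torques, N m; "tool_pos": TCP position; "tcp_rot": TCP orientation; "contact_force": force on the tool from outside, world axes, zero at the start; "moment": the same for the moment, N m; "gripper_width": finger opening in m.
Only numpy, scipy, OpenCV 4.12 (cv2) and the standard library are available. Lean on these libraries where they do the work, as an engineer would, in place of code of your own. Each camera call takes 0.05 s, during which the arm holds its last target. There are 200 camera calls.

## Working session

There is one attempt and no reset: what is moved stays moved. The work goes in short steps, each a Python script; the robot and the scene stay as the last script left them, time stands still between calls to the robot, and variables do not carry over. Pictures are saved under pics/ and viewed, about 8 in all and at most 12, crops included, and the job is handed in when it is done.

```bash
mkdir -p pics; cat > h.py <<'E'
import numpy as np, cv2
from rig import manip
def save(n,f):
    im=manip.get_image(n); cv2.imwrite('pics/'+f,im[:,:,::-1].copy()); return im
def px2w(info,u,v,z):
    M,R,t=map(np.array,(info["mtx"],info["R"],info["t"]))
    d=R.T@np.linalg.solve(M,[u,v,1.]); c=-R.T@t
    return c+d*(z-c[2])/d[2]
E
python3 - <<'E'
from h import *
save('top','top.png');save('scene','scene.png')
for n in('top','scene'):
    i=manip.camera_info(n);print(n,np.round(np.array(i['mtx']),1).tolist(),np.round(np.array(i['R']),3).tolist(),np.array(i['t']))
s=manip.sense();print(s['t'],s['tool_pos'],s['tcp_rot'])
E
```

```text
top [[434.3, 0.0, 280.5], [0.0, 434.3, 209.3], [0.0, 0.0, 1.0]] [[-0.022, -0.999, 0.038], [-0.995, 0.018, -0.097], [0.096, -0.039, -0.995]] [0.00948016 0.57935064 0.85022268]
scene [[519.1, 0.0, 271.4], [0.0, 519.1, 209.8], [0.0, 0.0, 1.0]] [[0.221, 0.975, -0.001], [0.634, -0.144, -0.76], [-0.741, 0.167, -0.65]] [-0.13267095 -0.29558351  1.23669814]
0.1 [ 0.14235877 -0.50497039  0.24975032] [-6.24107736e-04  9.90574963e-01  1.36970226e-01 -1.01881026e-04]
```

View pics/top.png

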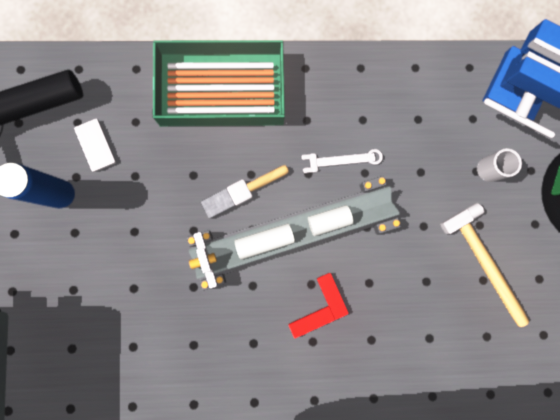

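View pics/scene.png

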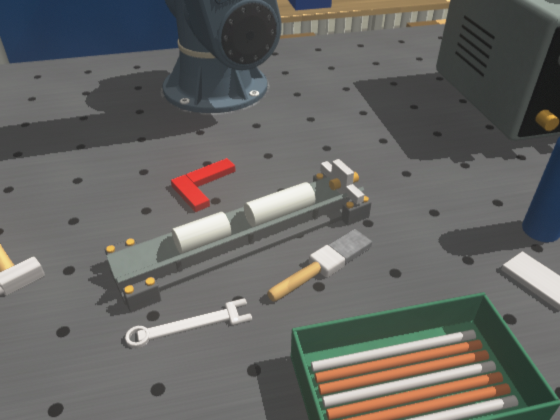

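The top view shows the stop plate at the left (+y) end, around (205,260). The long bar spans about (235-293, 240), the short bar about (308-353, 220), and the open end is on the right. I'll enlarge the jig.

```bash
python3 - <<'E'
import cv2
im=cv2.imread('pics/top.png')[165:300,185:410]
cv2.imwrite('pics/c.png',cv2.resize(im,None,fx=3.5,fy=3.5,interpolation=cv2.INTER_CUBIC))
E
```

```text
(no output)
```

View pics/c.png

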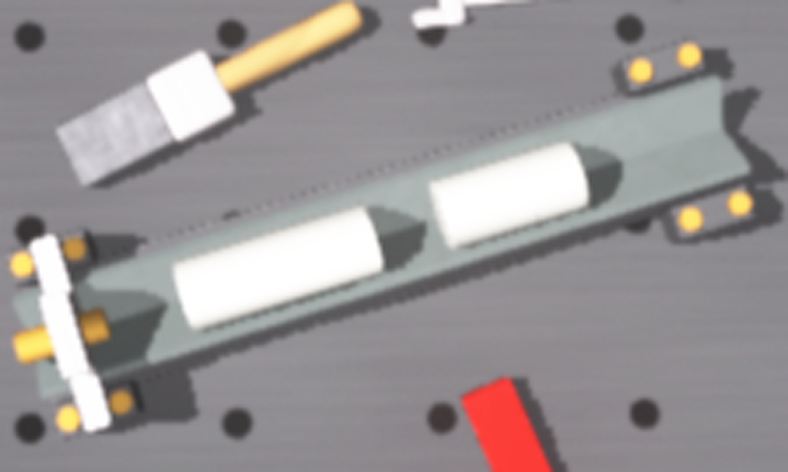

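```bash
cat > g.py <<'E'
from h import *
i=manip.camera_info('top')
W=lambda x,y,z:px2w(i,185+(x+.5)/3.5-.5,165+(y+.5)/3.5-.5,z)
L=(W(175,265,.048)+W(195,328,.048))/2; L2=(W(365,208,.048)+W(382,270,.048))/2
S=(W(430,185,.048)+W(455,248,.048))/2; S2=(W(570,143,.048)+W(587,205,.048))/2
d=(L-S2)[:2];d/=np.linalg.norm(d)
E
python3 - <<'E'
from g import *
for n,p in dict(L=L,L2=L2,S=S,S2=S2).items():print(n,p.round(4))
a=lambda p:round(float((p[:2]-S2[:2])@d),4)
n=np.array([-d[1],d[0]])
c=lambda p:round(float((p[:2]-S2[:2])@n),4)
print('dir',d,'along/across:',[(a(p),c(p)) for p in(S2,S,L2,L)])
for nm,p in dict(rim1=W(720,78,.045),rim2=W(750,165,.045),rimA=W(140,255,.045),rimB=W(155,362,.045),plateL=W(45,238,.08),plateR=W(100,428,.07),stud=W(105,325,.05)).items():print(nm,p.round(4),a(p),c(p))
yaw=np.arctan2(d[1],d[0])
from scipy.spatial.transform import Rotation as Ro
for k in(0,np.pi):
  q=(Ro.from_euler('z',yaw+k)*Ro.from_euler('x',np.pi)).as_quat()[[3,0,1,2]]
  for b in(-.04,.2):
    p=S2[:2]+d*b
    print(k,b,p,manip.inverse_kinematics([*p,.059],q))
E
```

```text
L [0.5006 0.0843 0.048 ]
L2 [ 0.5305 -0.0217  0.048 ]
S [ 0.5424 -0.0609  0.048 ]
S2 [ 0.565 -0.139  0.048]
dir [-0.27706047  0.96085248] along/across: [(0.0, 0.0), (0.0813, 0.0001), (0.1223, 0.0006), (0.2324, 0.0)]
rim1 [ 0.619  -0.2236  0.045 ] -0.0962 -0.0285
rim2 [ 0.5685 -0.2386  0.045 ] -0.0966 0.0242
rimA [0.5243 0.1093 0.045 ] 0.2499 -0.0297
rimB [0.4646 0.1016 0.045 ] 0.259 0.0298
plateL [0.5332 0.1568 0.08  ] 0.2931 -0.0515
plateR [0.431  0.1293 0.07  ] 0.295 0.0543
stud [0.4858 0.1285 0.05  ] 0.279 0.002
0 -0.04 [ 0.57604873 -0.17744704] [-0.29881809  0.48904812 -0.14569242  0.93605579  0.          0.99124478]
0 0.2 [0.50955422 0.05315756] [ 0.1039457   0.35779754 -0.37241331  0.84058547  0.          1.39400856]
3.141592653589793 -0.04 [ 0.57604873 -0.17744704] [-0.29881809  0.48904812 -0.14569242  0.93605579  0.         -2.15034788]
3.141592653589793 0.2 [0.50955422 0.05315756] [ 0.1039457   0.35779754 -0.37241331  0.84058547  0.         -1.74758409]
```

The measured bar lengths (81 and 110 mm) and the alignment match the given sizes. The gap between bars is about 41 mm, and the gap to the stud about 45 mm. Next I move in behind the short bar with the jaws shut.

```bash
cat >> g.py <<'E'
from scipy.spatial.transform import Rotation as Ro
q=(Ro.from_euler('z',np.arctan2(d[1],d[0]))*Ro.from_euler('x',np.pi)).as_quat()[[3,0,1,2]]
P=lambda a,z:[*(S2[:2]+d*a),z]
def st():
    s=manip.sense();p=np.array(s['tool_pos']);f=np.array(s['contact_force'])
    print('t %.2f a %.4f z %.4f F_along %.2f'%(s['t'],(p[:2]-S2[:2])@d,p[2],f[:2]@d),f.round(2),flush=True)
    return f[:2]@d
E
python3 - <<'E'
from g import *
manip.grip(0.0)
manip.goto(P(-.045,.15),q);st()
save('wrist','w1.png')
print(manip.servo_line(P(-.045,.061),feed=.08,f_stop=5));st()
manip.sleep(.2);st()
save('scene','s2.png')
E
```

```text
t 2.85 a -0.0458 z 0.1503 F_along 0.20 [-0.23  0.15  0.29]
False
t 4.16 a -0.0452 z 0.0615 F_along 1.20 [-1.06  0.94 -0.22]
t 4.36 a -0.0451 z 0.0614 F_along 0.52 [-0.5   0.4   0.35]
```

View pics/s2.png

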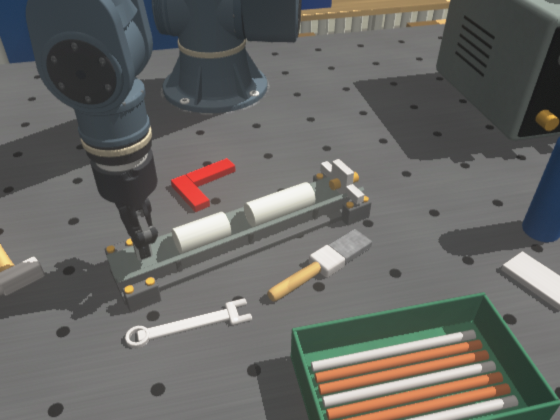

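The fingers are in the groove at about (145,240), behind the short bar, touching nothing. I'll push now in force-limited stages.

```bash
python3 - <<'E'
from g import *
print(manip.servo_line(P(.020,.061),feed=.03,f_stop=8));st();manip.sleep(.2);st()
print(manip.servo_line(P(.050,.061),feed=.02,f_stop=10));st();manip.sleep(.2);st()
save('top','t3.png')
im=cv2.imread('pics/t3.png')[165:300,185:410]
cv2.imwrite('pics/c3.png',cv2.resize(im,None,fx=3.5,fy=3.5,interpolation=cv2.INTER_CUBIC))
E
```

```text
False
t 6.72 a 0.0199 z 0.0610 F_along -3.13 [-0.21 -3.32  1.79]
t 6.92 a 0.0199 z 0.0610 F_along -4.03 [-1.3  -4.57  1.98]
False
t 8.57 a 0.0499 z 0.0610 F_along -5.29 [-0.86 -5.76  1.83]
t 8.78 a 0.0499 z 0.0610 F_along -6.03 [-1.36 -6.66  1.2 ]
```

View pics/c3.png

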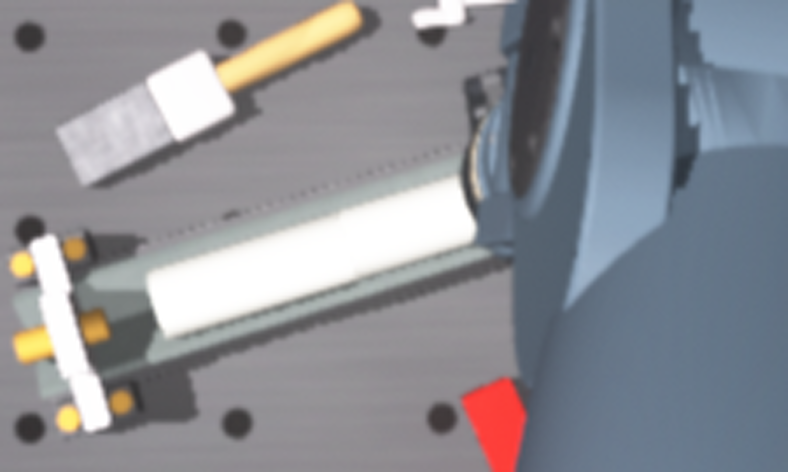

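The bars are butted (joint at about (345,245)). The front end is at about (160,303) and the stud tip at about (107,325), so roughly 30 mm remain. Sliding both bars takes about 6 N.

```bash
python3 - <<'E'
from g import *
r=manip.servo_line(P(.068,.061),feed=.02,f_stop=4);print(r);st()
if not r:
    r=manip.servo_line(P(.092,.061),feed=.008,f_stop=4);print(r);st()
manip.sleep(.15);st()
E
```

```text
False
t 9.88 a 0.0680 z 0.0610 F_along -5.26 [-1.3  -5.85  1.89]
True
t 11.47 a 0.0795 z 0.0608 F_along -1.83 [ 1.08 -1.6   0.95]
t 11.62 a 0.0795 z 0.0605 F_along -1.01 [-0.5  -1.19  0.42]
```

It stopped at a=0.0795, close to the predicted contact, but the force then dropped. I need to look.

```bash
python3 - <<'E'
from g import *
save('top','t4.png')
a=cv2.imread('pics/t4.png')[195:300,185:345]
cv2.imwrite('pics/c4.png',cv2.resize(a,None,fx=5,fy=5,interpolation=cv2.INTER_CUBIC))
st()
E
```

```text
t 11.68 a 0.0794 z 0.0605 F_along 0.43 [-0.29  0.36  0.35]
```

View pics/c4.png

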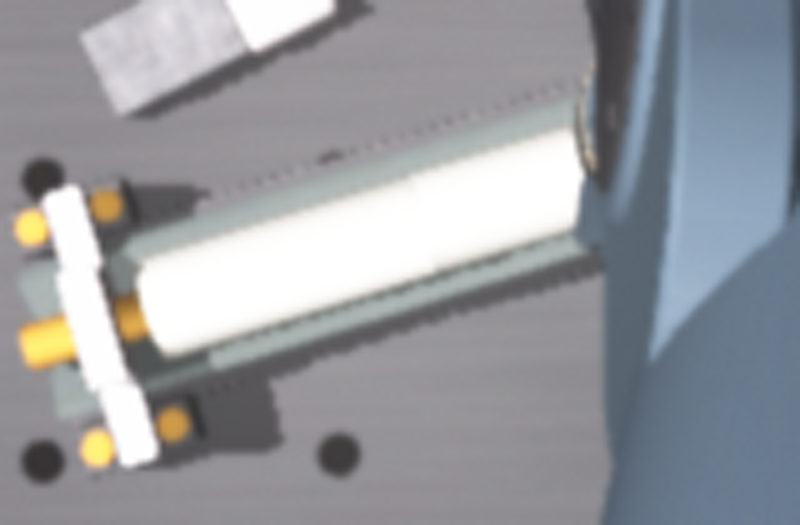

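The front bar is at the stud (contact at about (145,310)) and the plate is in its place. The arm relaxed after the trigger, so whether the press lasted long enough is uncertain. I'll press again in small increments and hold.

```bash
python3 - <<'E'
from g import *
a=.0795
for k in range(14):
    a+=.0004
    r=manip.servo_line(P(a,.061),feed=.004,f_stop=6)
    F=st()
    if r or F<-9: print(r);break
for _ in range(3): manip.sleep(.05);st()
E
```

```text
t 12.18 a 0.0795 z 0.0609 F_along -4.03 [-1.09 -4.51 -0.83]
t 12.43 a 0.0796 z 0.0610 F_along -7.52 [-0.96 -8.11 -1.36]
t 12.68 a 0.0796 z 0.0610 F_along -7.40 [-0.85 -7.94 -1.39]
t 12.93 a 0.0796 z 0.0611 F_along -9.92 [ -0.69 -10.52  -1.81]
False
t 12.98 a 0.0796 z 0.0611 F_along -8.97 [-0.56 -9.49 -1.9 ]
t 13.03 a 0.0796 z 0.0611 F_along -10.52 [ -0.46 -11.08  -0.87]
t 13.08 a 0.0797 z 0.0611 F_along -9.65 [ -0.06 -10.06  -1.14]
```

About 10 N was held with no further motion. Against roughly 6 N of sliding friction, that puts about 4 N on the stud. I'll add one small step for margin, then back off and check.

```bash
python3 - <<'E'
from g import *
manip.servo_line(P(.0813,.061),feed=.004,f_stop=3);st();manip.sleep(.1);st()
manip.servo_line(P(.055,.061),feed=.05);st()
manip.servo_line(P(.055,.16),feed=.12)
manip.goto(P(-.12,.25),q);st()
save('top','t5.png')
a=cv2.imread('pics/t5.png')[195:300,185:345]
cv2.imwrite('pics/c5.png',cv2.resize(a,None,fx=5,fy=5,interpolation=cv2.INTER_CUBIC))
A,B=cv2.imread('pics/top.png'),cv2.imread('pics/t5.png')
for n,(x0,x1,y0,y1) in dict(plateupper=(190,208,228,250),platelow=(200,222,270,292),brush=(198,292,165,220),wrench=(300,340,148,176)).items():
    print(n,cv2.absdiff(A[y0:y1,x0:x1],B[y0:y1,x0:x1]).mean())
E
```

```text
t 13.33 a 0.0797 z 0.0611 F_along -10.03 [ -0.22 -10.5   -0.91]
t 13.43 a 0.0796 z 0.0611 F_along -11.54 [ -0.56 -12.18  -1.79]
t 14.11 a 0.0550 z 0.0609 F_along -0.96 [ 0.12 -0.96 -1.53]
t 15.89 a -0.1191 z 0.2487 F_along 1.21 [-0.22  1.2   0.5 ]
plateupper 1.095959595959596
platelow 1.115702479338843
brush 0.9370083816892327
wrench 0.4148809523809524
```

View pics/c5.png

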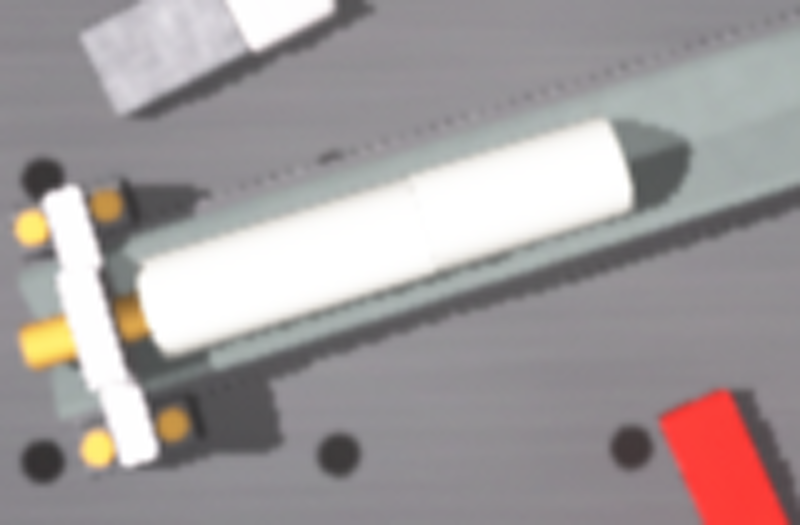

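The final view shows the bars butted (joint about (420,215)), the front end on the stud (about (145,312)), and the plate, brush and wrench unchanged from the first image. I'm handing in.

```bash
python3 -c "
from rig import manip
manip.close_job()"
```

```text
the job is handed in; nothing more can be done
```

I pushed the short bar along the groove with closed fingers until it butted against the long bar. I then pushed both onto the stud of the stop, which is fitted at the +y end, backed off clear and handed the job in. The last clock reading before hand-in was about 16 s, against the 35 s limit.

**Press force:** the first force stop fired on contact, but the arm relaxed straight away, so I pressed again. The second press held about 9 to 11.5 N at the tool for roughly 0.5 s with no movement. Taking off about 6 N of sliding friction leaves an estimated 4 to 5 N on the stud. I could not measure that force directly.

**Final picture:** the bars are butted, in the groove and against the stud. The plate, brush and wrench areas match the first image to within about 1 grey level. I checked the magnet by eye only, from its near end, and it looked unmoved. No check failed.

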